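Tap a wedge tight under the scanner stand's hanging foot

TASK

One foot of the document scanner's stand hangs clear of the table. Pick up the mallet and, striking only with the mallet, gently tap the wooden wedge straight in under that foot until it stops advancing and sits tight between table and foot, without forcing it or knocking the scanner. Then lay the mallet back flat on its grey mat and leave the mug, the stapler and the tape roll alone.

Things in the scene. Friction and masses are not known exactly. Their poses are not given: they have to be found in the camera images.
- stand: Fixed aluminium stand with a white scanner. Origin: on the table straight below the middle of the hanging foot; its y axis points level out of the gap, away from the scanner: drive the wedge along -y. The foot is a black sloping rubber pad 44 mm wide (x), 40 mm long (y). The gap under its middle, 12 to 20 mm, differs each time and is not measured: find it by feel. It gives about 1 mm per 18 N.
- stand_boss (a point): Top of the black boss (48 mm across, 79 mm above the table) over the foot, at the end of a 36 mm wide outrigger arm, top 71 mm high. Beyond the boss on the stand's +y side nothing is in the way.
- scanner_top (a point): Top middle of the scanner, 235 mm above the table; a tray behind it reaches 370 mm. In the stand's frame the stand plate (underside 45 mm high) begins at y = -90 mm and the scanner at y = -120 mm.
- wedge: Loose wooden wedge, about 110 g, 130 mm long, 40 mm wide, flat on the table. Origin: centre of its underside. Its y axis runs from the thin tip (y = -65 mm, 6 mm high) to the red butt (y = +65 mm, 27.7 mm high); top slope 1 in 6. It starts loose, tip about under the pad's middle, and slides with under 1.5 N for 25 to 100 mm until its top meets the pad.
- wedge_butt (a point): Middle of the flat butt face, 13 mm above the underside: where to tap. Once the top meets the pad the wedge resists 2.5 to 5 N more per mm. A push of about 15 N by the mallet leaves it tight; mallet forces over 35 N damage it.
- wedge_tip (a point): Middle of the wedge's thin end, 3 mm above its underside.
- mallet: Loose soft-faced mallet, about 420 g, lying flat. Origin: centre of the underside of its head. Head: orange block with black faces, 36 mm (x) by 100 mm (y) by 44 mm high; flat striking faces at y = +50 and -50 mm. Handle to -x: wooden bar 24 by 24 mm, axis 22 mm above the underside, ending in a black block (32 mm wide, 44 mm high, x = -152 to -174 mm).
- mallet_grip (a point): Point on the handle's axis, 58 mm from the head's middle towards the handle end, 22 mm above the underside: where to grip, across the handle.
- mallet_mid (a point): Point on the underside level, 70 mm from the head's middle towards the handle end (about the middle of the mallet's length).
- mat: Fixed flat grey fabric mat, 300 mm (x) by 190 mm (y), 4 mm thick, on which the mallet lies at the start, its handle end towards the mat's -x edge. Origin: centre of its underside.
- mug: Blue ceramic mug, 80 mm wide, 95 mm high, bystander. Origin: centre of its underside.
- stapler: Red and black stapler, 140 mm by 40 mm, 50 mm high, bystander. Origin: centre of its underside.
- tape: Amber roll of packing tape lying flat, 90 mm across, 48 mm high, bystander. Origin: centre of its underside.
There are look-alikes about, which are no part of the job. There is more than one size of the wedge; the job needs the largest.

How it is judged:
On the way, in this order (a step that is already met when the one before it is completed fails the run):
1. the mallet, off its mat, is driving the wedge in (contact force between mallet and wedge above 0.3 N and distance of wedge from where it was at the start of the episode above 0.006 m and contact force between mallet and mat below 0.1 N).
2. the wedge is tight under the foot with the mallet off it (contact force between wedge and anything else above 14 N and contact force between mallet and wedge below 0.5 N and y of wedge_tip in the frame of stand below -0.025 m and x of wedge in the frame of stand between -0.02 and 0.02 m and angle between the y axis of wedge and the y axis of stand, either way round below 0.2 rad), for 0.2 s.
At the end, for the whole second after the job is handed in: The wedge is clamped: the contact forces on it, from table and foot together, exceed 14 N (loose: 1 N), tip 25 mm or more past the pad's middle, within 20 mm of its middle line and 0.2 rad of straight; the mallet is off it, flat and still on the mat, middles within 60 mm; all at rest (all of step 2 and horizontal distance between mallet_mid and mat below 0.06 m and height (world z) of mallet between 0.001 and 0.009 m and angle between mallet's own z axis and vertical below 0.06 rad and contact force between mallet and mat above 1.5 N and linear speed of mallet below 0.02 m/s and linear speed of wedge below 0.01 m/s); the robot touches nothing.
It fails at once if the mallet hits or presses the wedge with more than 35 N (contact force between mallet and wedge above 35 N).
It fails at once if the robot itself touches the wedge (it must be driven with the mallet) (contact force between any of the fingers, the arm and wedge above 1 N).
It fails at once if the scanner or its stand is knocked by the mallet or the robot with more than 10 N (contact force between any of mallet, the fingers, the arm and stand above 10 N).
It fails at once if the mallet is dropped or thrown (linear speed of mallet above 0.6 m/s and contact force between the fingers and mallet below 0.2 N).
It fails at once if the mug, stapler or tape roll is moved more than 30 mm (distance of any of mug, stapler, tape from where it was at the start of the episode above 0.03 m).
It also fails if it takes over 51 s, if anything falls off the work surface, if the arm or the gripper's body presses on something with over 40 N, if the wrist force passes 120 N, or if a joint passes its speed limit or range.

ROBOT

A 7-joint arm with a two-finger parallel gripper is mounted at the origin on the work surface. World frame = base frame: x ahead of the robot, y to its left, z up, the work surface at z = 0. Lengths are in m, angles in rad, forces in N, time in s.
With the tool pointing down it reaches from about 0.4 to 0.85 m from the base axis. Payload 10.4 kg.
Tool frame: the origin (TCP) lies at the very end of the fingers, on their centre line; the grasp point (between the pads) lies 19 mm behind it; z points along the fingers, y is the line along which they close (so a half turn about z gives the same grasp; the last joint's range is limited). The gripper opens to 87 mm and grips with 3 to 60 N. Pads are 19 mm wide; open, the fingers measure 117 mm over their backs; the gripper's body (75 mm by 190 mm) begins 51 mm behind the grasp point.
Start: joints at [-1.331, 0.332, -0.065, 1.46, 0.022, 1.35, -0.088], TCP at [0.162, 0.604, 0.223] pointing down, gripper open.
Joint ranges: [-2.6, 2.6], [-0.5, 2.12], [-1.47, 1.34], [0.16, 2.42], [-1.27, 4.41], [0.06, 2.06], [-2.6, 2.6]. Speed limits (rad/s): [2.22, 2.22, 2.79, 2.79, 3.14, 3.14, 3.14].

INTERFACE

Orientations are given as a unit quaternion [x, y, z, w].
In Python, from bench import * gives the robot as it stands.
- The arm moves only by the tool step_arm, never from a script. Its arguments are lists of equal length, an entry for each row: "delta_pos": the shift along the world's x, y, z in units of 25 mm (1.0 is 25 mm), a list of three; "turn": the turn about the world's z in units of 0.12 rad (1.0 is 0.12 rad). In form: {"delta_pos": [[tx, ty, tz], ...], "turn": [turn, ...]}. A call has 1 to 12 rows; each row shifts and turns the commanded pose from where the row before left it; what a row does not reach is not made up. A row lasts 1/10 s, in which the tool goes at most 50 mm and 8.59 degrees, less where a joint would pass 70% of its speed; a pose out of reach is approached as far as the arm can. A call with a number of a shift or a turn outside -1 to 1 is refused whole. A call with a gripper value outside its range is refused whole. "grip" is the closure, from 0 (fully open) to 1 (shut), set as the call begins (left out, the last holds). The fingers move at their own pace and stop on an object; "newtons" is the grip in N (left out, the last holds). Time passes only in rows, so rows that do not move let the fingers close. It gives the time, the measured TCP pose, the force, the opening and the grip force at its end, in the units of the state.
- read_state(): the state, without advancing time (a new reading comes with each control period).
- camera(name): name is "scene" or "top" or "wrist"; returns a dict with "image" (420x560x3 uint8, red, green, blue), "z_map" (420x560 float32, m along the optical axis (not along the pixel's ray), 0 where there is no reading), "mtx" (3x3 intrinsics, pixels), "view" (4x4, takes a point from world to camera coordinates). Camera axes: x right, y up, looking along -z (the intrinsics and any distortion apply to the point x, -y, -z); pixel columns grow to the right and rows downward; lengths in m; the calibration is good to about 2 mm. A picture is of the moment at which its call begins.
- close_job(): hands the job in; it is judged then, once.
The state is a dict: "time": time; "joint_positions": joint angles; "joint_vel": joint speeds; "joint_torque": joint torques, N m; "ee_pos": TCP position; "eef_rot": TCP orientation; "ft_force": force on the tool from outside, world axes, zero at the start; "torque": the same for the moment, N m; "width": finger opening in m; "grip_force": force on a finger pad.
Only numpy, scipy, OpenCV 4.12 (cv2) and the standard library are available. Lean on these libraries where they do the work, as an engineer would, in place of code of your own. Each camera call takes 0.05 s, during which the arm holds its last target. There are 200 camera calls.

## Working session

There is one attempt and no reset: what is moved stays moved. The work goes in short steps, Python scripts to look and compute and a tool call to move; the robot and the scene stay as the last step left them, time stands still between calls to the robot, and variables do not carry over. Pictures are saved under pics/ and viewed, at most 10 in all, crops included, and the job is handed in when it is done.

Besides the shell and the picture viewer there is one more tool, called after "Emit:" as name([rows], argument=value, ...), one row to a line, values as JSON. step_arm: Moves the arm, as the interface text tells. Shifts and turns lie within -1 to 1; 1 stands for 25 mm of shift or 0.12 rad of turn. Its arguments: {"type":"object","properties":{"delta_pos":{"type":"array"},"turn":{"type":"array"},"grip":{"type":"number"},"newtons":{"type":"number"}},"required":["delta_pos","turn"]}

```bash
mkdir -p pics; cat > h.py <<'E'
from bench import *
import numpy as np, cv2
def shot(n,tag):
    c=camera(n); np.savez(f'pics/{tag}.npz',**c)
    cv2.imwrite(f'pics/{tag}.png',c['image'][:,:,::-1]); return c
def ld(tag): return dict(np.load(f'pics/{tag}.npz'))
def world(c,u,v,z=None):
    "pixel -> world by depth, or on plane z"
    K=c['mtx'];V=c['view'];T=np.linalg.inv(V)
    d=np.array([(u-K[0,2])/K[0,0],-(v-K[1,2])/K[1,1],-1.])
    if z is None:
        return (T@np.append(d*c['z_map'][int(v),int(u)],1))[:3]
    r=T[:3,:3]@d;o=T[:3,3]; return o+r*(z-o[2])/r[2]
E
python3 - <<'E'
from h import *
np.set_printoptions(precision=3,suppress=True)
s=read_state();print(s)
for n in('top','scene'):
    c=shot(n,n+'0');print(c['mtx'].tolist(),np.linalg.inv(c['view'])[:3,3])
E
```

```text
{'time': 0.0, 'joint_positions': array([-1.331,  0.333, -0.065,  1.461,  0.022,  1.35 , -0.088]), 'joint_vel': array([ 0.   ,  0.002, -0.001, -0.   , -0.001, -0.   ,  0.001]), 'joint_torque': array([ -0.   , -62.327,   0.024, -38.988,  -0.061,   0.04 ,   0.   ]), 'ee_pos': array([0.162, 0.603, 0.222]), 'eef_rot': array([ 0.131,  0.991, -0.001, -0.   ]), 'ft_force': array([ 0.592, -0.21 , -0.299]), 'torque': array([-0.019,  0.038,  0.022]), 'grip_force': 0.0, 'width': 0.08703902287739566}
[[406.6418623779103, 0.0, 276.5869957798761], [0.0, 406.6418623779103, 216.8730621231135], [0.0, 0.0, 1.0]] [ 0.52  -0.005  1.07 ]
[[435.60241980271513, 0.0, 279.5142074743534], [0.0, 435.60241980271513, 206.29028991740168], [0.0, 0.0, 1.0]] [1.059 0.283 0.906]
```

View pics/top0.png

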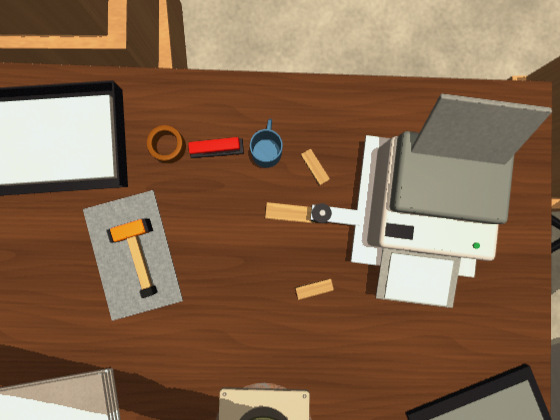

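View pics/scene0.png

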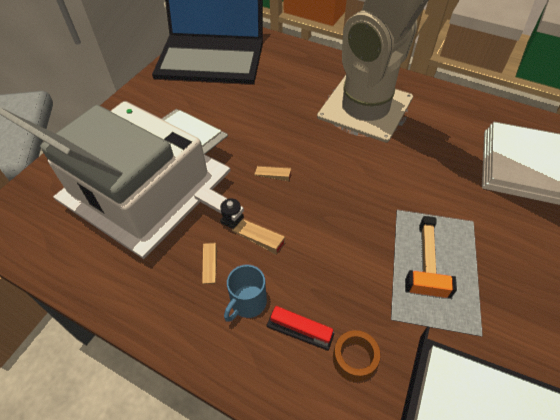

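```bash
python3 - <<'E'
from h import *
im=cv2.imread('pics/top0.png')
a=cv2.resize(im[140:310,250:390],None,fx=4,fy=4,interpolation=cv2.INTER_CUBIC)[:600]
b=cv2.resize(im[185:325,80:190],None,fx=4,fy=4,interpolation=cv2.INTER_CUBIC)
cv2.imwrite('pics/cropA.png',a);cv2.imwrite('pics/cropB.png',b)
E
```

```text
(no output)
```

View pics/cropA.png

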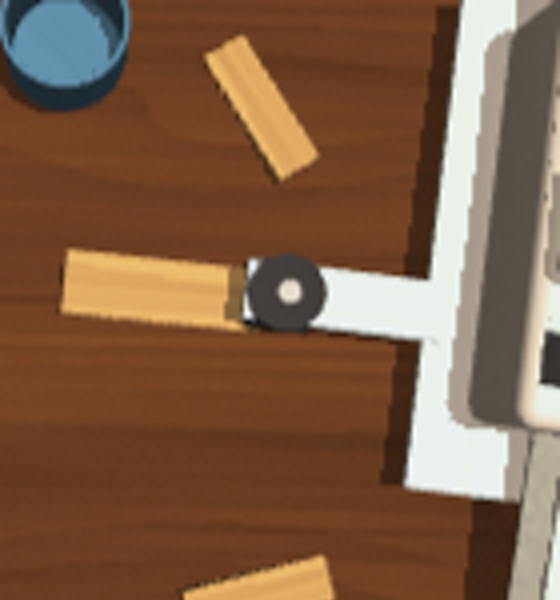

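View pics/cropB.png

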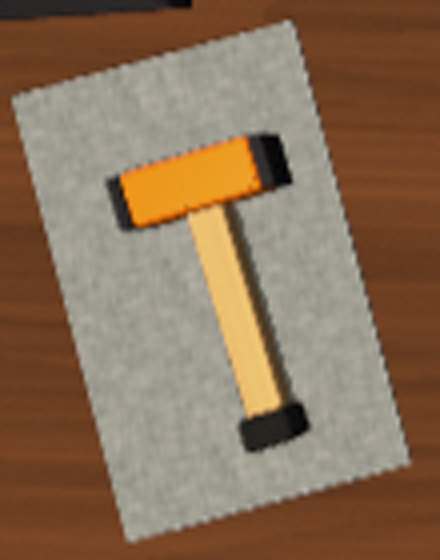

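```bash
python3 - <<'E'
from h import *
np.set_printoptions(precision=4,suppress=True)
c=ld('top0')
A=lambda u,v,z=None:world(c,250+u/4,140+v/4,z)
B=lambda u,v,z=None:world(c,80+u/4,185+v/4,z)
print('boss',A(288,291,.079),A(275,300))
b1,b2=A(66,249,.0277),A(62,314,.0277);print('butt',b1,b2,np.linalg.norm(b1-b2),(b1+b2)/2, A(75,280))
for n,p,q,z in(('wedgeTop',(66,249),(228,265),.0277),('wedgeBot',(62,314),(225,327),.0277),('arm1',(330,268),(430,280),.071),('arm2',(325,328),(410,338),.071),('plate',(437,200),(407,487),.05)):
    d=A(*p,z)-A(*q,z if n[0]!='w' else .0277-.04*0.3); print(n,np.degrees(np.arctan2(d[1],d[0])),d)
for n,(p,q),z in(('hL',((189,212),(246,415)),.038),('hR',((224,205),(283,405)),.038)):
    d=B(*p,z)-B(*q,z);print(n,B(*p,z),B(*q,z),np.degrees(np.arctan2(d[1],d[0])))
for n,q in (('head',[(108,180),(280,133),(292,183),(126,231)]),):
    P=np.array([B(*x,.048) for x in q]);print(n,P,P.mean(0))
P=np.array([B(*x,.004) for x in [(12,98),(292,20),(410,463),(130,542)]]);print('mat',P.mean(0),np.linalg.norm(P[0]-P[1]),np.linalg.norm(P[1]-P[2]),P[1]-P[2])
print('head z',B(190,185),'mat',B(80,300),'hand',B(230,280))
for n,z in(('(315,166)',0),):
    print(np.linalg.norm(A(222,48,.015)-A(302,170,.015)))
# segment wedge & handle for refined fit
hsv=cv2.cvtColor(c['image'],cv2.COLOR_RGB2HSV)
m=cv2.inRange(hsv,(8,60,170),(25,200,255))
n,l,st,ce=cv2.connectedComponentsWithStats(m)
for i in range(1,n):
    if st[i,4]>60:
        v,u=np.where(l==i); 
        zz=np.array([world(c,a,b) for a,b in zip(u,v)]); 
        r=cv2.minAreaRect(zz[:,:2].astype(np.float32)*1000);print(st[i],r,np.ptp(zz[:,2]),zz[:,2].max())
E
```

```text
boss [ 0.5721 -0.1284  0.079 ] [ 0.5664 -0.1207  0.0781]
butt [0.5975 0.0086 0.0277] [0.5557 0.0099 0.0277] 0.04183227218634073 [0.5766 0.0093 0.0277] [0.5778 0.0023 0.027 ]
wedgeTop 86.57695271809389 [0.0063 0.1054 0.012 ]
wedgeBot 87.37581169851995 [0.0048 0.1058 0.012 ]
arm1 84.8982773254171 [0.0055 0.062  0.    ]
arm2 85.01198708942032 [0.0046 0.0526 0.    ]
plate -4.716403267612986 [ 0.181  -0.0149  0.    ]
hL [0.4956 0.3567 0.038 ] [0.3695 0.3155 0.038 ] 18.07201010440679
hR [0.5007 0.3349 0.038 ] [0.3764 0.2927 0.038 ] 18.774894580958808
head [[0.5143 0.4044 0.048 ]
 [0.5469 0.2987 0.048 ]
 [0.5159 0.2899 0.048 ]
 [0.4829 0.3918 0.048 ]] [0.515  0.3462 0.048 ]
mat [0.4514 0.3525 0.004 ] 0.18836459011250736 0.2989894140696617 [0.2857 0.0881 0.    ]
head z [0.5127 0.3542 0.0454] mat [0.4358 0.4363 0.0046] hand [0.4537 0.3288 0.0391]
0.09542764613123428
[   0    0  127   49 2153] ((912.8999633789062, 313.19146728515625), (960.5286865234375, 317.5278015136719), 57.31177520751953) 1.162426154207728 1.069979266546395
[158   0  14  69 698] ((923.4324951171875, 263.3219299316406), (96
[... 693 characters left out ...]
19.734189987182617) 1.070439878175442 1.069979266546395
[296 279  37  21 433] ((377.1951904296875, -122.6089096069336), (32.88196563720703, 95.49137878417969), 15.759577751159668) 0.02826169713563731 0.023935915855264556
[551 290   9  49 407] ((399.1461181640625, -688.826904296875), (1371.5987548828125, 214.635009765625), 71.08753204345703) 1.8344447193594193 1.069979266546395
[ 220  389   89   31 1695] ((273.8988342285156, -57.376129150390625), (236.8714141845703, 443.65673828125), 73.8616943359375) 1.0657098160921528 1.069979266546395
[ 86 401  21  13 100] ((281.9153137207031, 202.6270751953125), (44.64259338378906, 630.4310913085938), 44.81108856201172) 1.027896237627827 1.069979266546395
```

The wedge at (287,212) is the right one: it is about 130 mm long, lies under the boss and has its butt at (266,210). The wedges at (315,166) and (314,290) are only about 95 mm. The mallet lies on the mat with its head at (130,230) and its handle end at (148,292). The crops confirm this, so I'm moving above the mallet's handle.

Emit:
step_arm([
  [1, -0.9, 0],
  [1, -0.9, 0],
  [1, -0.9, 0],
  [1, -0.9, 0],
  [1, -0.9, 0],
  [1, -0.9, 0],
  [1, -0.9, 0],
  [1, -0.9, 0],
  [1, -0.9, 0],
  [1, -0.9, 0],
  [1, -0.9, 0],
  [1, -0.8, 0],
], turn=[0.4, 0.4, 0.4, 0.4, 0.4, 0.4, 0.4, 0.4, 0.4, 0.4, 0.4, 0.44], grip=0)

```text
time: 1.3
ee_pos: [0.4632, 0.3346, 0.2223]
eef_rot: [-0.159, 0.987, -0.0, -0.0]
ft_force: [-0.5, 0.9, 0.8]
width: 0.0868
grip_force: 0.0
```

Emit:
step_arm([
  [0.28, 0.02, -1],
  [0, 0, -0.5],
  [0, 0, 0],
  [0, 0, 0],
], turn=[0, 0, 0, 0])

```text
time: 1.7
ee_pos: [0.4684, 0.3374, 0.1852]
eef_rot: [-0.159, 0.987, 0.0, -0.0]
ft_force: [-1.0, 0.6, 0.7]
width: 0.0872
grip_force: 0.0
```

```bash
python3 - <<'E'
from h import *
s=read_state();print(s['time'],s['ee_pos'],s['eef_rot'],s['joint_positions'])
shot('wrist','w1')
E
```

```text
1.7 [0.46836039 0.33736379 0.18516675] [-1.59094949e-01  9.87263194e-01  9.13698276e-06 -4.28766570e-04] [-0.8067405   0.24825859  0.12206895  1.64996956 -0.03204852  1.24602464
  1.21221715]
```

View pics/w1.png

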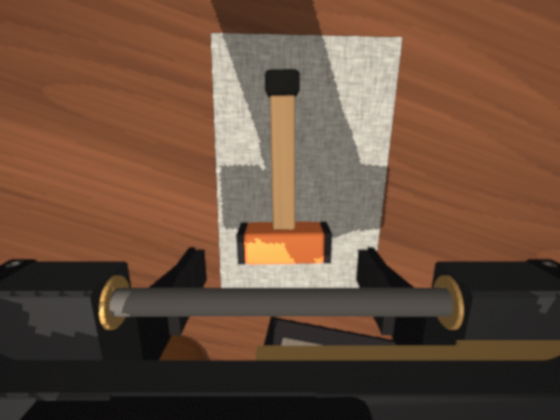

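The wrist picture shows the mallet between the open fingers. Its handle runs from (283,97) to (284,228) and the head is at (285,243).

```bash
python3 - <<'E'
from h import *
np.set_printoptions(precision=4,suppress=True)
c=ld('w1');W=lambda u,v,z:world(c,u,v,z)
a=(W(273,220,.038)+W(295,220,.038))/2;b=(W(271,105,.038)+W(295,105,.038))/2
d=a-b;print(a,b,np.degrees(np.arctan2(d[1],d[0])))
h=(W(239,262,.048)+W(330,262,.048))/2;print('head far top edge mid',h,'width',np.linalg.norm(W(239,262,.048)-W(330,262,.048)))
e=(W(266,70,.048)+W(299,70,.048))/2;print('end',e,np.linalg.norm(h-e))
q=read_state()['eef_rot'];print('toolY',np.degrees(np.arctan2(q[1]**2-q[0]**2,2*q[0]*q[1])))
E
```

```text
[0.4878 0.347  0.038 ] [0.3794 0.3098 0.038 ] 18.90712414949887
head far top edge mid [0.5292 0.3612 0.048 ] width 0.09689943350172095
end [0.3521 0.3002 0.048 ] 0.18729081453181
toolY 108.31176587672972
```

Emit:
step_arm([
  [0.04, 0.04, -1],
  [0, 0, -1],
  [0, 0, -1],
  [0, 0, -1],
  [0, 0, -1],
  [0, 0, -1],
  [0, 0, -0.5],
  [0, 0, -0.38],
  [0, 0, 0],
  [0, 0, 0],
], turn=[0, 0, 0, 0, 0, 0, 0, 0, 0, 0])

```text
time: 2.75
ee_pos: [0.4709, 0.3381, 0.0141]
eef_rot: [-0.158, 0.987, 0.0, 0.001]
ft_force: [0.7, 0.0, 1.0]
width: 0.0873
grip_force: 0.0
```

Emit:
step_arm([
  [0, 0, 0],
  [0, 0, 0],
  [0, 0, 0],
  [0, 0, 0],
  [0, 0, 0],
  [0, 0, 0],
  [0, 0, 0],
  [0, 0, 0],
], turn=[0, 0, 0, 0, 0, 0, 0, 0], grip=1, newtons=60)

```text
time: 3.55
ee_pos: [0.4704, 0.3375, 0.013]
eef_rot: [-0.158, 0.987, 0.0, -0.0]
ft_force: [0.5, -1.1, 0.8]
width: 0.0308
grip_force: 0.0
```

Emit:
step_arm([
  [0, 0, 0],
  [0, 0, 0],
  [0, 0, 0],
  [0, 0, 0],
], turn=[0, 0, 0, 0])

```text
time: 3.95
ee_pos: [0.4702, 0.3377, 0.013]
eef_rot: [-0.158, 0.987, 0.0, -0.0]
ft_force: [-0.4, 1.7, -0.8]
width: 0.0236
grip_force: 59.8
```

Emit:
step_arm([
  [0, 0, 0.2],
  [0, 0, 0.4],
  [0, 0, 0.7],
  [0, 0, 0.9],
  [0, 0, 0.9],
  [0, 0, 0.9],
  [0, 0, 0],
  [0, 0, 0],
], turn=[0, 0, 0, 0, 0, 0, 0, 0])

```text
time: 4.75
ee_pos: [0.4703, 0.3374, 0.113]
eef_rot: [-0.158, 0.987, 0.0, 0.0]
ft_force: [-0.4, -0.6, -4.3]
width: 0.0235
grip_force: 59.8
```

Emit:
step_arm([
  [0.1, -0.4, 0],
  [0.24, -0.85, 0],
  [0.24, -0.9, 0],
  [0.26, -0.95, 0],
  [0.26, -0.95, 0],
  [0.26, -0.95, 0],
  [0.26, -0.95, 0],
  [0.26, -0.95, 0],
  [0.26, -0.95, 0],
  [0.26, -0.95, 0],
  [0.24, -0.85, 0],
  [0.16, -0.54, 0],
], turn=[-0.14, -0.3, -0.3, -0.3, -0.3, -0.3, -0.3, -0.3, -0.3, -0.3, -0.3, -0.25])

```text
time: 5.95
ee_pos: [0.541, 0.0801, 0.1131]
eef_rot: [0.047, 0.999, -0.0, 0.0]
ft_force: [-0.0, 0.5, -3.5]
width: 0.0236
grip_force: 59.8
```

Emit:
step_arm([
  [0, 0, -0.7],
  [0, 0, -0.8],
  [0, 0, -0.8],
  [0, 0, -0.7],
  [0, 0, -0.5],
  [0, 0, 0],
  [0, 0, 0],
  [0, 0, 0],
], turn=[0, 0, 0, 0, 0, 0, 0, 0])

```text
time: 6.75
ee_pos: [0.5412, 0.083, 0.0266]
eef_rot: [0.044, 0.999, 0.0, 0.001]
ft_force: [-0.1, -0.3, -2.9]
width: 0.0234
grip_force: 59.8
```

```bash
python3 - <<'E'
from h import *
s=read_state();q=s['eef_rot'];print(s['time'],s['ee_pos'],s['ft_force'],s['grip_force'],'toolY',np.degrees(np.arctan2(q[1]**2-q[0]**2,2*q[0]*q[1])))
c=shot('top','t2');d=shot('scene','s2')
a=cv2.resize(c['image'][150:270,220:340],None,fx=3.3,fy=3.3,interpolation=cv2.INTER_CUBIC)
b=cv2.resize(d['image'][160:280,200:320],None,fx=3.3,fy=3.3,interpolation=cv2.INTER_CUBIC)
cv2.imwrite('pics/m2.png',np.hstack([a,b])[:,:,::-1])
E
```

```text
6.75 [0.54115049 0.08297616 0.02655481] [-0.12193001 -0.34780986 -2.89771661] 59.7800206951797 toolY 84.90372196572248
```

View pics/m2.png

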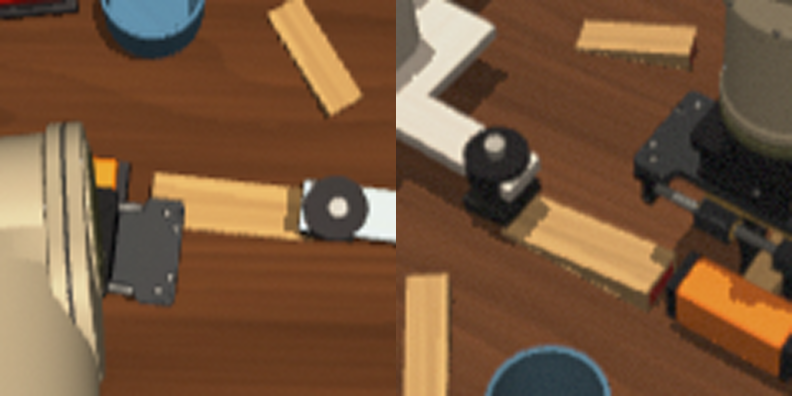

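Emit:
step_arm([
  [-0.08, 0, -0.17],
  [-0.08, 0, -0.17],
  [-0.02, -0.25, 0],
  [-0.02, -0.25, 0],
  [-0.01, -0.1, 0],
  [-0.01, -0.1, 0],
  [-0.01, -0.1, 0],
  [-0.01, -0.1, 0],
  [-0.01, -0.1, 0],
  [-0.01, -0.1, 0],
], turn=[0, 0, 0, 0, 0, 0, 0, 0, 0, 0])

```text
time: 7.85
ee_pos: [0.5339, 0.0553, 0.0171]
eef_rot: [0.044, 0.999, 0.0, 0.0]
ft_force: [-0.5, 1.8, -2.9]
width: 0.0234
grip_force: 59.8
```

Emit:
step_arm([
  [-0.01, -0.1, 0],
  [-0.01, -0.1, 0],
  [-0.01, -0.1, 0],
  [-0.01, -0.1, 0],
  [-0.01, -0.1, 0],
  [-0.01, -0.1, 0],
  [-0.01, -0.1, 0],
  [-0.01, -0.1, 0],
], turn=[0, 0, 0, 0, 0, 0, 0, 0])

```text
time: 8.65
ee_pos: [0.5319, 0.0351, 0.0171]
eef_rot: [0.044, 0.999, 0.0, 0.0]
ft_force: [-0.2, 0.9, -3.4]
width: 0.0237
grip_force: 59.8
```

```bash
python3 - <<'E'
from h import *
s=read_state();q=s['eef_rot'];print(s['time'],s['ee_pos'],s['ft_force'],s['torque'],s['grip_force'],'toolY',np.degrees(np.arctan2(q[1]**2-q[0]**2,2*q[0]*q[1])))
c=shot('top','t3');d=shot('scene','s3')
a=cv2.resize(c['image'][150:270,220:340],None,fx=3.3,fy=3.3,interpolation=cv2.INTER_CUBIC)
b=cv2.resize(d['image'][160:280,200:320],None,fx=3.3,fy=3.3,interpolation=cv2.INTER_CUBIC)
cv2.imwrite('pics/m3.png',np.hstack([a,b])[:,:,::-1])
E
```

```text
8.65 [0.53187835 0.03506141 0.01709602] [-0.19181292  0.93953169 -3.40793105] [0.22778122 0.07166883 0.04183779] 59.78557485155761 toolY 84.9083833518379
```

View pics/m3.png

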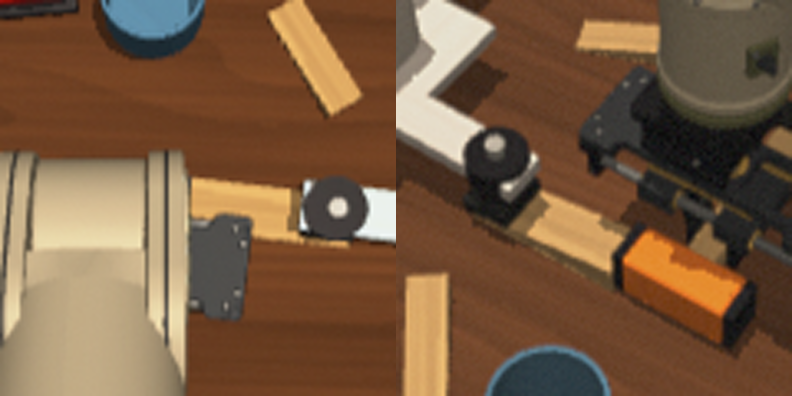

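Emit:
step_arm([
  [-0.004, -0.05, 0],
  [-0.004, -0.05, 0],
  [-0.004, -0.05, 0],
  [-0.004, -0.05, 0],
], turn=[0, 0, 0, 0])

```text
time: 9.15
ee_pos: [0.5314, 0.0302, 0.017]
eef_rot: [0.044, 0.999, 0.0, -0.0]
ft_force: [0.6, 1.2, -4.1]
width: 0.0234
grip_force: 59.8
```

Emit:
step_arm([
  [-0.004, -0.05, 0],
  [-0.004, -0.05, 0],
  [-0.004, -0.05, 0],
  [-0.004, -0.05, 0],
], turn=[0, 0, 0, 0])

```text
time: 9.55
ee_pos: [0.531, 0.0252, 0.017]
eef_rot: [0.044, 0.999, 0.0, -0.0]
ft_force: [-0.2, 0.6, -3.8]
width: 0.0233
grip_force: 59.8
```

Emit:
step_arm([
  [-0.004, -0.05, 0],
  [-0.004, -0.05, 0],
  [-0.004, -0.05, 0],
  [-0.004, -0.05, 0],
], turn=[0, 0, 0, 0])

```text
time: 9.95
ee_pos: [0.5306, 0.0202, 0.0171]
eef_rot: [0.044, 0.999, 0.0, -0.0]
ft_force: [-0.7, 0.1, -3.8]
width: 0.0239
grip_force: 59.8
```

Emit:
step_arm([
  [-0.004, -0.05, 0],
  [-0.004, -0.05, 0],
  [-0.004, -0.05, 0],
  [-0.004, -0.05, 0],
], turn=[0, 0, 0, 0])

```text
time: 10.35
ee_pos: [0.5302, 0.0152, 0.0171]
eef_rot: [0.044, 0.999, 0.0, -0.0]
ft_force: [0.1, 1.1, -3.7]
width: 0.0235
grip_force: 59.8
```

Emit:
step_arm([
  [-0.004, -0.05, 0],
  [-0.004, -0.05, 0],
  [-0.004, -0.05, 0],
  [-0.004, -0.05, 0],
], turn=[0, 0, 0, 0])

```text
time: 10.75
ee_pos: [0.5299, 0.0102, 0.0171]
eef_rot: [0.044, 0.999, 0.0, 0.0]
ft_force: [-0.6, 0.7, -3.9]
width: 0.0234
grip_force: 59.8
```

Emit:
step_arm([
  [-0.004, -0.05, 0],
  [-0.004, -0.05, 0],
  [-0.004, -0.05, 0],
  [-0.004, -0.05, 0],
], turn=[0, 0, 0, 0])

```text
time: 11.15
ee_pos: [0.5295, 0.0052, 0.0171]
eef_rot: [0.044, 0.999, 0.0, -0.0]
ft_force: [-0.2, -0.1, -3.8]
width: 0.0235
grip_force: 59.8
```

Emit:
step_arm([
  [-0.004, -0.05, 0],
  [-0.004, -0.05, 0],
  [-0.004, -0.05, 0],
  [-0.004, -0.05, 0],
], turn=[0, 0, 0, 0])

```text
time: 11.55
ee_pos: [0.529, 0.0002, 0.0171]
eef_rot: [0.044, 0.999, 0.0, -0.0]
ft_force: [0.5, 0.2, -3.9]
width: 0.0236
grip_force: 59.8
```

Emit:
step_arm([
  [-0.004, -0.05, 0],
  [-0.004, -0.05, 0],
  [-0.004, -0.05, 0],
  [-0.004, -0.05, 0],
], turn=[0, 0, 0, 0])

```text
time: 11.95
ee_pos: [0.5286, -0.0048, 0.0171]
eef_rot: [0.044, 0.999, 0.0, -0.0]
ft_force: [-0.2, 1.0, -4.7]
width: 0.0233
grip_force: 59.8
```

Emit:
step_arm([
  [-0.004, -0.05, 0],
  [-0.004, -0.05, 0],
  [-0.004, -0.05, 0],
  [-0.004, -0.05, 0],
], turn=[0, 0, 0, 0])

```text
time: 12.35
ee_pos: [0.5282, -0.0098, 0.0171]
eef_rot: [0.044, 0.999, 0.0, -0.0]
ft_force: [-0.3, 0.5, -3.7]
width: 0.0236
grip_force: 59.8
```

```bash
python3 - <<'E'
from h import *
c=shot('top','t4');d=shot('scene','s4')
a=cv2.resize(c['image'][150:270,240:360],None,fx=3.3,fy=3.3,interpolation=cv2.INTER_CUBIC)
b=cv2.resize(d['image'][160:280,190:310],None,fx=3.3,fy=3.3,interpolation=cv2.INTER_CUBIC)
cv2.imwrite('pics/m4.png',np.hstack([a,b])[:,:,::-1])
E
```

```text
(no output)
```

View pics/m4.png

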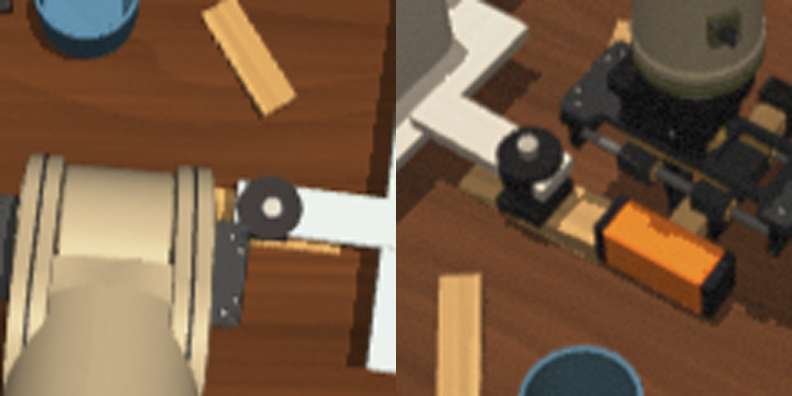

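```bash
python3 - <<'E'
from h import *
c=ld('t4')
o=np.array([.5721,-.1284]);Y=np.array([.087,.996]);X=np.array([.996,-.087])
for u,v,z in((255,243,.018),(338,253,.008),(338,246,.008),(270,207,.079),(245,225,.1)):
    p=world(c,240+u/3.3,150+v/3.3,z)[:2];print(p,'stand',(p-o)@X,(p-o)@Y)
E
```

```text
[ 0.54671513 -0.12440014] stand -0.025631320656922404 0.0017753720980392483
[ 0.54101016 -0.19162956] stand -0.025464512998593456 -0.06568145511497504
[ 0.54656045 -0.19150026] stand -0.019947671481553582 -0.06506979545358083
[ 0.57214611 -0.12792633] stand 4.720365743826925e-06 0.00047579031615625967
[ 0.55744279 -0.10752874] stand -0.016414381643190375 0.01951259645463715
```

The wedge is straight and about 5 mm off the middle line, with its tip near y = -67 mm. The gripper body is clear of the boss, so I'll keep pushing.

Emit:
step_arm([
  [-0.004, -0.05, 0],
  [-0.004, -0.05, 0],
  [-0.004, -0.05, 0],
  [-0.004, -0.05, 0],
], turn=[0, 0, 0, 0])

```text
time: 12.85
ee_pos: [0.5279, -0.0148, 0.0171]
eef_rot: [0.044, 0.999, 0.0, 0.0]
ft_force: [0.4, 0.2, -4.2]
width: 0.0234
grip_force: 59.8
```

Emit:
step_arm([
  [-0.004, -0.05, 0],
  [-0.004, -0.05, 0],
  [-0.004, -0.05, 0],
  [-0.004, -0.05, 0],
], turn=[0, 0, 0, 0])

```text
time: 13.25
ee_pos: [0.5274, -0.0198, 0.0171]
eef_rot: [0.044, 0.999, 0.0, -0.0]
ft_force: [-0.1, 0.0, -3.3]
width: 0.0235
grip_force: 59.8
```

Emit:
step_arm([
  [-0.004, -0.05, 0],
  [-0.004, -0.05, 0],
  [-0.004, -0.05, 0],
  [-0.004, -0.05, 0],
], turn=[0, 0, 0, 0])

```text
time: 13.65
ee_pos: [0.5271, -0.0245, 0.0171]
eef_rot: [0.044, 0.999, 0.0, 0.0]
ft_force: [-0.1, 2.5, -3.6]
width: 0.0236
grip_force: 59.8
```

Emit:
step_arm([
  [-0.002, -0.025, 0],
  [-0.002, -0.025, 0],
  [-0.002, -0.025, 0],
  [-0.002, -0.025, 0],
], turn=[0, 0, 0, 0])

```text
time: 14.05
ee_pos: [0.527, -0.026, 0.0171]
eef_rot: [0.044, 0.999, 0.001, 0.0]
ft_force: [0.2, 6.6, -2.9]
width: 0.0234
grip_force: 59.8
```

Emit:
step_arm([
  [-0.002, -0.025, 0],
  [-0.002, -0.025, 0],
  [-0.002, -0.025, 0],
  [-0.002, -0.025, 0],
], turn=[0, 0, 0, 0])

```text
time: 14.45
ee_pos: [0.5268, -0.0272, 0.0172]
eef_rot: [0.043, 0.999, 0.001, -0.0]
ft_force: [-1.3, 11.9, -2.5]
width: 0.0235
grip_force: 59.9
```

Emit:
step_arm([
  [-0.002, -0.025, 0],
  [-0.002, -0.025, 0],
  [-0.002, -0.025, 0],
  [0, 0, 0],
], turn=[0, 0, 0, 0])

```text
time: 14.85
ee_pos: [0.5267, -0.028, 0.0172]
eef_rot: [0.043, 0.999, 0.002, -0.0]
ft_force: [-0.7, 13.5, -2.2]
width: 0.0237
grip_force: 59.9
```

Emit:
step_arm([
  [-0.002, -0.025, 0],
  [-0.002, -0.025, 0],
  [-0.002, -0.025, 0],
  [0, 0, 0],
], turn=[0, 0, 0, 0])

```text
time: 15.25
ee_pos: [0.5266, -0.0289, 0.0172]
eef_rot: [0.042, 0.999, 0.002, -0.0]
ft_force: [-0.8, 17.3, -0.8]
width: 0.0237
grip_force: 60.0
```

Emit:
step_arm([
  [-0.002, -0.025, 0],
  [-0.002, -0.025, 0],
  [0, 0, 0],
  [0, 0, 0],
], turn=[0, 0, 0, 0])

```text
time: 15.65
ee_pos: [0.5265, -0.0294, 0.0172]
eef_rot: [0.042, 0.999, 0.003, -0.0]
ft_force: [-1.8, 17.8, -1.6]
width: 0.0235
grip_force: 60.0
```

Emit:
step_arm([
  [-0.002, -0.025, 0],
  [-0.002, -0.025, 0],
  [0, 0, 0],
  [0, 0, 0],
], turn=[0, 0, 0, 0])

```text
time: 16.05
ee_pos: [0.5264, -0.03, 0.0173]
eef_rot: [0.041, 0.999, 0.003, -0.0]
ft_force: [-0.5, 21.9, -0.8]
width: 0.0238
grip_force: 60.1
```

Emit:
step_arm([
  [0.008, 0.1, 0],
  [0.008, 0.1, 0],
  [0.008, 0.1, 0],
  [0.01, 0.15, 0],
  [0.02, 0.2, 0],
  [0.02, 0.2, 0],
  [0.02, 0.2, 0],
  [0.02, 0.2, 0],
  [0, 0, 0],
  [0, 0, 0],
  [0, 0, 0],
  [0, 0, 0],
], turn=[0, 0, 0, 0, 0, 0, 0, 0, 0, 0, 0, 0])

```text
time: 17.25
ee_pos: [0.529, -0.005, 0.0171]
eef_rot: [0.045, 0.999, -0.0, -0.0]
ft_force: [-0.6, 0.0, -3.5]
width: 0.0234
grip_force: 59.8
```

```bash
python3 - <<'E'
from h import *
c=shot('top','t5');d=shot('scene','s5')
a=cv2.resize(c['image'][150:270,240:360],None,fx=3.3,fy=3.3,interpolation=cv2.INTER_CUBIC)
b=cv2.resize(d['image'][160:280,190:310],None,fx=3.3,fy=3.3,interpolation=cv2.INTER_CUBIC)
cv2.imwrite('pics/m5.png',np.hstack([a,b])[:,:,::-1])
E
```

```text
(no output)
```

View pics/m5.png

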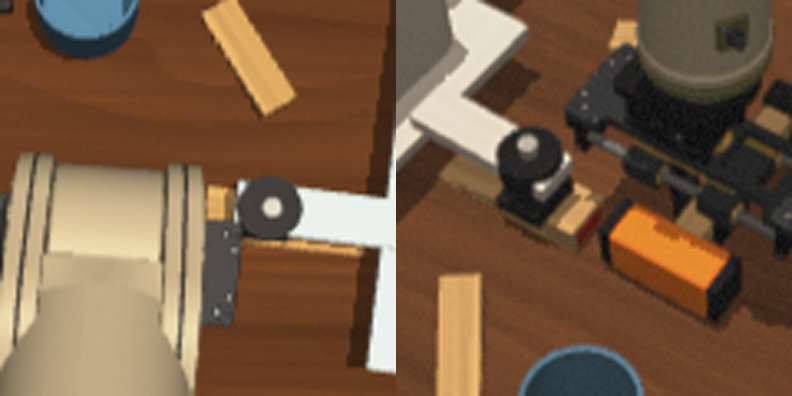

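The mallet is off the wedge and the wedge sits straight under the foot, with its red butt near (592,225) in the scene half. Now I'll return the mallet to the mat.

Emit:
step_arm([
  [0.03, 0.4, 0],
  [0.06, 0.7, 0.2],
  [0, 0.7, 0.6],
  [0, 0.7, 0.7],
  [0, 0.8, 0.7],
  [-0.2, 0.9, 0.6],
  [-0.2, 0.9, 0],
  [-0.2, 0.9, 0],
  [-0.2, 0.9, 0],
  [-0.2, 0.9, 0],
  [-0.2, 0.9, 0],
  [-0.2, 0.9, 0],
], turn=[0, 0, 0, 0, 0, 0.3, 0.3, 0.3, 0.3, 0.3, 0.3, 0.3])

```text
time: 18.55
ee_pos: [0.4956, 0.2371, 0.0867]
eef_rot: [-0.083, 0.997, -0.0, -0.0]
ft_force: [0.4, -0.5, -3.2]
width: 0.0236
grip_force: 59.8
```

Emit:
step_arm([
  [-0.25, 0.9, 0],
  [-0.25, 0.9, 0],
  [-0.25, 0.8, 0],
  [-0.2, 0.7, 0],
  [-0.09, 0.4, 0],
  [0, 0.1, 0],
  [0, 0, 0],
  [0, 0, 0],
], turn=[0.3, 0.3, 0.3, 0.3, 0.09, 0, 0, 0])

```text
time: 19.35
ee_pos: [0.4708, 0.3291, 0.087]
eef_rot: [-0.157, 0.988, -0.0, -0.0]
ft_force: [1.3, -0.4, -3.3]
width: 0.0237
grip_force: 59.8
```

Emit:
step_arm([
  [0, 0.34, -0.6],
  [0, 0, -0.7],
  [0, 0, -0.7],
  [0, 0, -0.5],
  [0, 0, -0.2],
  [0, 0, -0.1],
  [0, 0, 0],
  [0, 0, -0.08],
  [0, 0, -0.08],
  [0, 0, 0],
  [0, 0, 0],
], turn=[0, 0, 0, 0, 0, 0, 0, 0, 0, 0, 0])

```text
time: 20.45
ee_pos: [0.4704, 0.3389, 0.0133]
eef_rot: [-0.158, 0.987, 0.0, 0.0]
ft_force: [0.2, 0.5, -3.5]
width: 0.0235
grip_force: 59.8
```

Force in z is still the mallet's weight, so I'll ease down until the mat takes it.

Emit:
step_arm([
  [0, 0, -0.02],
  [0, 0, -0.02],
  [0, 0, -0.02],
  [0, 0, 0],
  [0, 0, 0],
], turn=[0, 0, 0, 0, 0])

```text
time: 20.95
ee_pos: [0.4704, 0.3389, 0.013]
eef_rot: [-0.158, 0.987, 0.0, 0.0]
ft_force: [-6.4, -4.3, 13.3]
width: 0.0235
grip_force: 59.8
```

Emit:
step_arm([
  [0, 0, 0.02],
  [0, 0, 0.01],
  [0, 0, 0],
], turn=[0, 0, 0])

```text
time: 21.25
ee_pos: [0.4703, 0.3389, 0.013]
eef_rot: [-0.158, 0.987, 0.0, 0.0]
ft_force: [-3.8, -2.9, 7.5]
width: 0.0235
grip_force: 59.8
```

Emit:
step_arm([
  [0, 0, 0],
  [0, 0, 0],
  [0, 0, 0],
  [0, 0, 0],
  [0, 0, 0],
  [0, 0, 0],
  [0, 0, 0],
  [0, 0, 0],
  [0, 0, 0],
], turn=[0, 0, 0, 0, 0, 0, 0, 0, 0], grip=0)

```text
time: 22.15
ee_pos: [0.4702, 0.3388, 0.0123]
eef_rot: [-0.158, 0.987, 0.0, -0.0]
ft_force: [-0.9, -0.9, 0.4]
width: 0.0841
grip_force: 0.0
```

Emit:
step_arm([
  [0, 0, 0.3],
  [0, 0, 0.6],
  [0, 0, 1],
  [0, 0, 1],
  [0, 0, 1],
  [-0.8, 0.8, 1],
  [-0.9, 0.9, 0],
  [-0.9, 0.9, 0],
  [-0.9, 0.9, 0],
  [-0.9, 0.9, 0],
  [0, 0, 0],
  [0, 0, 0],
], turn=[0, 0, 0, 0, 0, 0, 0, 0, 0, 0, 0, 0])

```text
time: 23.35
ee_pos: [0.36, 0.4493, 0.136]
eef_rot: [-0.159, 0.987, 0.0, 0.0]
ft_force: [0.8, -0.1, -0.6]
width: 0.0871
grip_force: 0.0
```

```bash
python3 - <<'E'
from h import *
s=read_state();print(s['time'],s['ee_pos'],s['ft_force'],s['width'])
c=shot('top','t6')
a=cv2.resize(c['image'][150:330,60:380],None,fx=2.5,fy=2.5,interpolation=cv2.INTER_CUBIC)
cv2.imwrite('pics/m6.png',a[:,:,::-1])
P=np.array([world(c,u,v,.027)[:2] for u,v in((297,209),)]);print(P,world(c,125,232),world(c,140,262),world(c,148,293))
E
```

```text
23.35 [0.36002687 0.44932385 0.13600298] [ 0.79274993 -0.14777813 -0.64386918] 0.08706739601501819
[[ 0.58254461 -0.07024513]] [0.51066629 0.35999546 0.04641378] [0.43629575 0.32211902 0.03802049] [0.36114522 0.29547257 0.04942754]
```

View pics/m6.png

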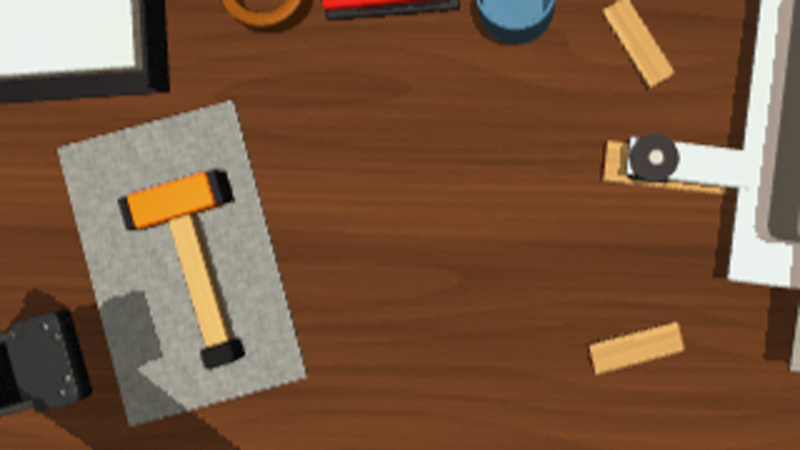

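The mallet lies flat on the mat with its head at (175,200). The wedge sits straight under the foot, its butt at (607,162), and the robot is clear of everything. Handing in.

```bash
python3 -c "
from bench import *
print(close_job())"
```

```text
the job is handed in; nothing more can be done
None
```

I handed the job in at about 23 s, but no verdict came back: the wedge took a mallet push of about 22 N and looks tight and straight under the foot, the mallet is flat on its mat, and the mug, stapler and tape were left alone.

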